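Press the sprung corner of the tilt plate to its mark

ROBOT

A 6-joint arm with a two-finger parallel gripper is mounted at the origin on the work surface. World frame = base frame: x ahead of the robot, y to its left, z up, the work surface at z = 0. Lengths are in mm, angles in rad, forces in N, time in s.
With the tool pointing down it reaches from about 350 to 975 mm from the base axis. Payload 7.1 kg.
Tool frame: the origin (TCP) lies at the very end of the fingers, on their centre line; the grasp point (between the pads) lies 19 mm behind it; z points along the fingers, x is the direction in which the jaws open and shut, and the axes are right-handed (so a half turn about z gives the same grasp; the last joint's range is limited). The gripper opens to 88 mm and grips with 3 to 60 N. Pads are 20 mm wide; open, the fingers measure 115 mm over their backs; the gripper's body (75 mm by 178 mm) begins 61 mm behind the grasp point.
Start: joints at [1.126, 0.423, 1.63, -0, 1.089, -0.019], TCP at [258.123, 569.19, 222.675] pointing down, gripper open.
Joint ranges: [-3, 3], [-0.9, 2.11], [0.09, 2.58], [-1.31, 4.45], [0.11, 2.69], [-2.54, 2.54]. Speed limits (rad/s): [2.39, 2.39, 3.01, 3.14, 3.14, 3.14].

INTERFACE

Orientations are given as a rotation vector (axis times angle).
In Python, from workcell import ctrl gives the robot as it stands. The module is installed in compiled form; this text tells all that it offers.
- The arm moves only by the tool move_arm, never from a script. Its argument "motion" is a list of rows, each a list of 2 entries, a list of its own where there are three numbers: the shift along the tool's x, y, z normalised to -1 to 1, where 1 is 150 mm, then the turn, a rotation vector about the tool's x, y, z normalised to -1 to 1, where 1 is 60 degrees. In form: [[[x, y, z], [rx, ry, rz]], ...]. A call has exactly 5 rows; each row is the pose to reach, as a shift and turn from the pose commanded when the call began, along the tool's axes at that moment; what a row does not reach only later rows make up. A row lasts 1/8 s, in which the tool goes at most 62.5 mm and 10.7 degrees, less where a joint would pass 70% of its speed; a pose out of reach is approached as far as the arm can. A call with a number of a shift or a turn outside -1 to 1 is refused whole. A call with a gripper value outside its range is refused whole. "gripper" is the opening, from 0 (shut) to 1 (fully open), set as the call begins (left out, the last holds). The fingers move at their own pace and stop on an object; the grip force is fixed at half the most. Time passes only in rows, so rows that repeat a pose let the fingers close, or fill a call up. It gives the time, the measured TCP pose, the force and the opening at its end, in the units of the state.
- ctrl.get_obs(): the state, without advancing time (a new reading comes with each control period).
- ctrl.get_image(name): name is "side" or "top" or "wrist"; returns a dict with "pixels" (420x560x3 uint8, red, green, blue), "camera_matrix" (3x3 intrinsics, pixels), "D" ([k1, k2, p1, p2, k3] as OpenCV has them; the pictures are not rectified), "R" (3x3) and "t" (3): a world point X has camera coordinates R X + t; the wrist camera has in their place "mount" (4x4, takes a point from camera to tool coordinates, whose origin is the TCP and whose axes are the tool frame's). Camera axes: x right, y down, z forward; pixel columns grow to the right and rows downward; lengths in mm; the calibration is good to about 2 mm. A picture is of the moment at which its call begins: read the wrist's pose just before it. There is no depth.
- ctrl.close_job(): hands the job in, once; it reports no verdict.
Trained networks look in the newest picture that a camera, given by its name, has taken for a name from the list of things; names that differ only in an ending like _2 or _b are one class to them, and where a whole thing is asked for, a point or a joint stands for the part that bears it (a point fixed in the world has none). Each returns a list of dicts, best first, with "p" (0 to 1); they miss things now and then, are a little off and sometimes report something else, mostly with a low value. They report only what shows in the picture. A call takes as long as a camera call.
- ctrl.boxes_of(camera, name): "location" ([x, y, z] in mm, in world coordinates, good to about 4 mm: the middle of the surface that is visible of it).
- ctrl.regions_of(camera, name): "mask" (420x560 bool, what is visible of it).
- ctrl.pinpoint(camera, name): "location" ([x, y, z] in mm, in world coordinates, good to about 4 mm: a listed point, or the origin of a listed thing).
The state is a dict: "t": time; "qpos": joint angles; "qvel": joint speeds; "joint_torque": joint torques, N m; "ee_pos": TCP position; "orientation": TCP orientation; "ft_force": force on the tool from outside, world axes, zero at the start; "moment": the same for the moment, N m; "width": finger opening in mm.
Only numpy, scipy, OpenCV 4.12 (cv2) and the standard library are available. Lean on these libraries where they do the work, as an engineer would, in place of code of your own. Each camera call takes 0.05 s, during which the arm holds its last target.

TASK

Check the spring of the engraver's tilt plate: with the fingertips press down its sprung corner, the one with the round button on it, until the pointer at the opposite end has risen level with the tip of the brass marker on the scale. Keep it level there for a full second without running well past the marker, then let go so that the plate springs back to rest. Only press: do not pull the plate up, shift the marker or move anything lying around.

Things in the scene. Friction and masses are not known exactly. Their poses are not given: they have to be found in the camera images.
- tilt_mount: Fixed dark steel base of the tilt mount, 345 mm long along its y axis and 12 mm thick, 210 mm wide over the two pivot posts. Origin: on the table surface, under the middle of the hinge line. Its x axis is the hinge line; its -y end carries the sprung corner, its +y end the upright white scale (6 x 56 x 135 mm, from 12 to 147 mm above the table, centred at x -12, y 198 mm; the pointer moves 9 mm in front of it on the +x side).
- tilt_plate (a joint): Tilt of the aluminium plate (130 x 130 x 8 mm, standing cornerwise: hinged along one diagonal, its middle plane 62 mm above the table). 0 = at rest, level; grows (rad) as the button corner goes down and the pointer goes up; stops at 0.42 and, if pulled up, at -0.06. A damped spring of 2.4 N m/rad at the hinge brings it back to 0.
- press_button: Round black button, 24 mm wide and 8 mm high, seated on a stiff rubber foot (gives under 1 mm) on the plate near its -y corner, 73 mm from the hinge line. Origin: centre of its underside, on the plate's top face (66 mm above the table at rest). It takes about 33 N per radian of tilt to press, 5 to 10 N at the marker.
- button_top (a point): Centre of the button's top face (a flat 14 mm wide), the place to press; 74 mm above the table at rest, y -73 mm in the mount's frame. It sinks about 0.38 mm for each mm that the pointer rises.
- pointer_tip (a point): Tip of the slim pointer (a steel arm ending in a black 4 x 3 mm finger) that sticks out of the plate's +y corner, 190 mm from the hinge line; 62 mm above the table at rest. Its height is what is compared with the marker.
- marker_tip (a point): Tip of the brass marker, a small wedge on a 14 mm wide, 22 mm high block at the scale's +y edge, pointing to -y at the pointer; 4 mm beyond the resting pointer's end and 26 to 52 mm above its height at the start.
- jar: Loose small glass jar with metal lid, 42 mm wide, 52 mm high. Origin: centre of its underside. Leave alone.
- bur_block: Loose wooden block 70 x 40 x 24 mm full of thin steel burs standing up to 42 mm. Origin: centre of its underside. Leave alone.
- bench_block: Loose steel bench block 50 x 50 x 20 mm. Origin: centre of its underside. Leave alone.
- graver: Loose graver lying flat, about 125 mm long along its x, wooden handle 22 mm high at -x. Origin: on the table, 62 mm from the handle's end. Leave alone.
- hammer: Loose hammer lying on the table to the robot's right. Leave alone.
- screwdriver: Loose screwdriver lying on the table to the robot's left. Leave alone.
- tool_cup: Loose metal cup, 72 mm wide, 85 mm high, standing to the robot's left. Origin: centre of its underside. Leave alone.

How it is judged (in metres and radians):
On the way, in this order (a step that is already met when the one before it is completed fails the run):
1. the fingers, pressing on the button, hold the pointer level with the marker tip (within 6 mm) for 0.8 s (z of pointer_tip in the frame of marker_tip between -0.006 and 0.006 m and contact force between the fingers and press_button above 0.5 N), for 0.8 s.
2. the button is let go and the plate has sprung back to rest (value of joint tilt_plate below 0.03 rad and contact force between the fingers and press_button below 0.1 N), for 0.3 s.
At the end, for the whole second after the job is handed in: The plate is back at rest (within 0.03 rad of level, still), the marker has not moved (4 mm), and the seven loose things are within 20 mm of where they started (value of joint tilt_plate between -0.03 and 0.03 rad and velocity of joint tilt_plate between -0.05 and 0.05 rad/s and distance of marker_tip from where it was at the start of the episode below 0.004 m and distance of each of jar, bur_block, bench_block, graver, hammer, screwdriver, tool_cup from where it was at the start of the episode below 0.02 m); the robot touches nothing.
It fails at once if the pointer runs more than 12 mm past the marker tip (z of pointer_tip in the frame of marker_tip above 0.012 m).
It fails at once if the button is pressed with more than 25 N (contact force between the fingers and press_button above 25 N).
It fails at once if the plate is pulled up (more than 0.04 rad above rest) (value of joint tilt_plate below -0.04 rad).
It fails at once if the marker is shifted by more than 4 mm (distance of marker_tip from where it was at the start of the episode above 0.004 m).
It fails at once if a loose thing is lifted or moved by more than 20 mm (distance of any of jar, bur_block, bench_block, graver, hammer, screwdriver, tool_cup from where it was at the start of the episode above 0.02 m).
It also fails if it takes over 38 s, if anything falls off the work surface, if the arm or the gripper's body presses on something with over 40 N, if the wrist force passes 120 N, or if a joint passes its speed limit or range.

## Working session

There is one attempt and no reset: what is moved stays moved. The work goes in short steps, Python scripts to look and compute and a tool call to move; the robot and the scene stay as the last step left them, time stands still between calls to the robot, and variables do not carry over. Pictures are saved under pics/ and viewed, and the job is handed in when it is done.

Besides the shell and the picture viewer there is one more tool, called after "Request:" by a JSON object that holds its "method" and its "body", one argument or row to a line. move_arm: Moves the arm, as the interface text tells. Its arguments: {"type":"object","properties":{"motion":{"type":"array","items":{"type":"array"}},"gripper":{"type":"number"}},"required":["motion"]}

```bash
mkdir -p pics; python3 - <<'E'
from workcell import ctrl
import cv2
print(ctrl.get_obs())
for c in ("side","top","wrist"):
    im=ctrl.get_image(c); cv2.imwrite(f"pics/{c}0.png",im["pixels"][:,:,::-1])
    for n in ("button_top","pointer_tip","marker_tip","tilt_mount","press_button"):
        r=ctrl.pinpoint(c,n); print(c,n,[(x["location"],round(x["p"],2)) for x in r[:2]])
print(ctrl.get_obs()["t"])
E
```

```text
{'t': 0.0, 'qpos': array([ 1.12603208e+00,  4.23806228e-01,  1.63067946e+00, -3.62373505e-05,
        1.08856026e+00, -1.89791788e-02]), 'qvel': array([ 0.00015876, -0.00058812,  0.00081061,  0.00046607, -0.00044616,
       -0.00113283]), 'joint_torque': array([ 2.45989846e-03, -5.44618571e+01, -2.73673224e+01,  6.45485125e-02,
        2.26796960e-02, -1.15737125e-04]), 'ee_pos': array([257.88969399, 568.72286725, 221.92743142]), 'orientation': array([ 2.63997390e+00,  1.70151914e+00, -1.91496604e-03]), 'ft_force': array([ 0.08777336, -0.19738705,  0.29009089]), 'moment': array([ 0.02128142,  0.01157627, -0.00607404]), 'width': 87.88709839450087}
side button_top [([470.6, -82.9, 75.2], 0.47)]
side pointer_tip [([469.2, 179.7, 65.0], 0.68)]
side marker_tip [([471.7, -9.5, 1.1], 0.38)]
side tilt_mount [([474.2, -10.3, -0.3], 0.56)]
side press_button [([476.5, -82.2, 70.3], 0.44)]
top button_top [([470.0, -78.7, 71.7], 0.62), ([464.2, 186.7, 90.3], 0.29)]
top pointer_tip [([468.7, 179.9, 63.0], 0.89), ([353.0, 123.8, 1.4], 0.25)]
top marker_tip [([464.5, 186.0, 92.3], 0.42)]
top tilt_mount [([474.1, -3.9, -2.6], 0.56)]
top press_button [([472.9, -85.9, 67.0], 0.64)]
wrist button_top []
wrist pointer_tip []
wrist marker_tip []
wrist tilt_mount []
wrist press_button []
0.9
```

View pics/side0.png

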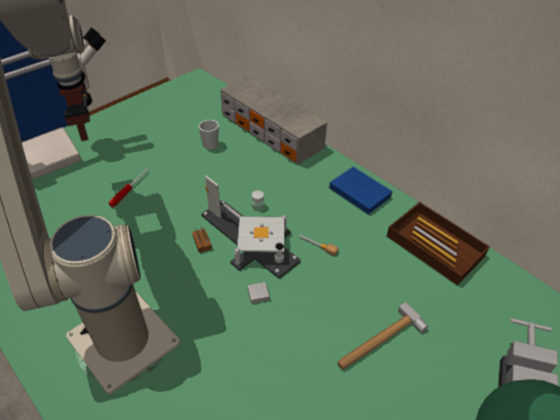

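View pics/top0.png

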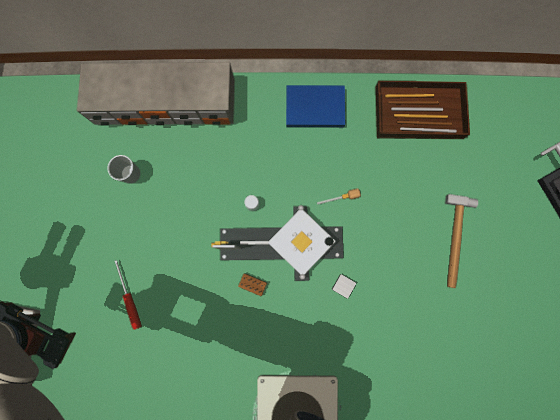

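```bash
python3 - <<'E'
from workcell import ctrl
import cv2,numpy as np
np.set_printoptions(suppress=True,precision=3)
w=ctrl.get_image("wrist"); print(w["mount"],w["camera_matrix"],w["D"])
for c,(u,v) in (("side",(245,225)),("top",(280,240))):
    im=ctrl.get_image(c); print(c,im["camera_matrix"],im["D"],im["R"],im["t"], -im["R"].T@im["t"])
    p=im["pixels"][v-60:v+60,u-80:u+80,::-1]
    cv2.imwrite(f"pics/{c}0z.png",cv2.resize(p,(800,600),interpolation=cv2.INTER_CUBIC))
E
```

```text
[[   1.      -0.001   -0.      -0.611]
 [   0.001    0.963    0.271  -73.395]
 [  -0.      -0.271    0.963 -160.717]
 [   0.       0.       0.       1.   ]] [[337.074   0.    276.062]
 [  0.    337.074 213.776]
 [  0.      0.      1.   ]] [-0.012  0.     0.     0.     0.   ]
side [[510.565   0.    278.319]
 [  0.    510.565 214.799]
 [  0.      0.      1.   ]] [-0.159  0.     0.     0.     0.   ] [[ 0.726 -0.688  0.013]
 [-0.481 -0.52  -0.706]
 [ 0.492  0.506 -0.708]] [-399.019  319.41  1270.603] [-182.072 -751.468 1130.406]
top [[430.972   0.    279.759]
 [  0.    430.972 207.883]
 [  0.      0.      1.   ]] [-0.07  0.    0.    0.    0.  ] [[ 0.008 -1.    -0.013]
 [-0.991 -0.006 -0.133]
 [ 0.133  0.014 -0.991]] [  49.118  564.528 1154.922] [ 405.206   36.467 1220.421]
```

View pics/side0z.png

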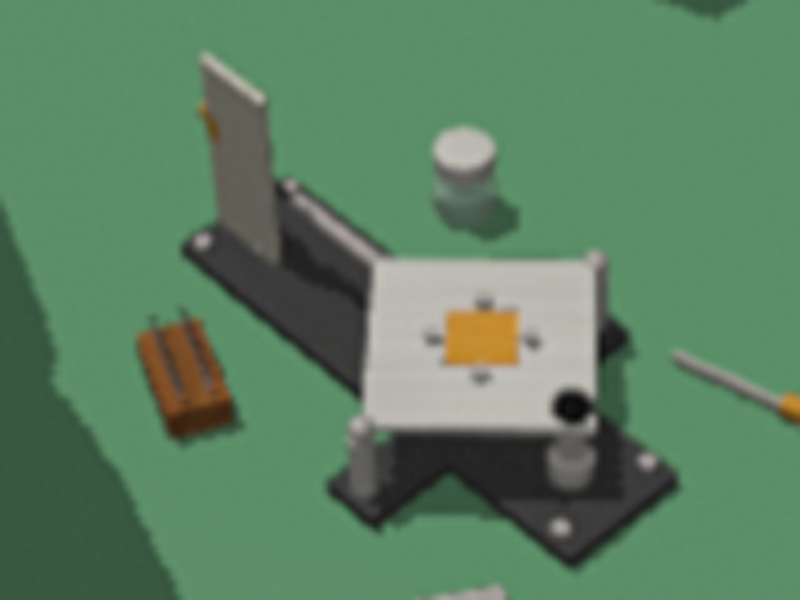

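View pics/top0z.png

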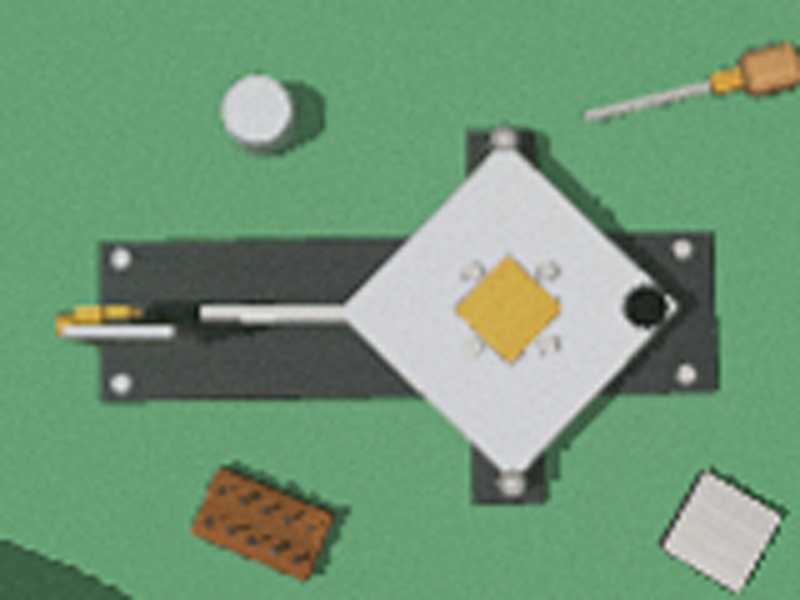

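View pics/wrist0.png

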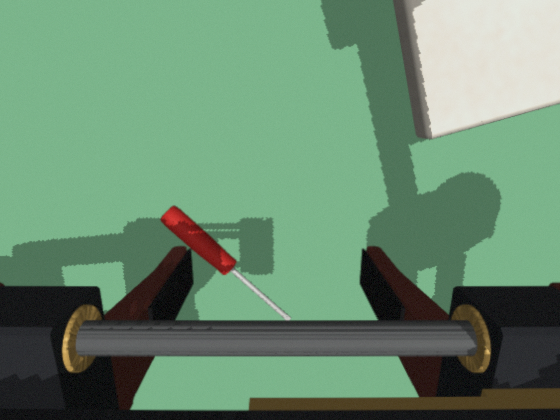

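```bash
cat > h.py <<'E'
from workcell import ctrl
import cv2,numpy as np
from scipy.spatial.transform import Rotation as Ro
np.set_printoptions(suppress=True,precision=3)
def pose(x_dir=None): 
    o=ctrl.get_obs(); return o,o["ee_pos"],Ro.from_rotvec(o["orientation"])
def plan(T,RT):
    o,p,R=pose(); s=R.inv().apply(np.array(T)-p)/150; r=(R.inv()*RT).as_rotvec()/(np.pi/3)
    print("t",o["t"],"p",p,"q",o["qpos"],"F",o["ft_force"]); print("shift",s,"turn",r)
def frame(z,y):
    z=np.array(z,float);z/=np.linalg.norm(z);y=np.array(y,float);y-=z*(y@z);y/=np.linalg.norm(y)
    return Ro.from_matrix(np.c_[np.cross(y,z),y,z])
VIEW=frame((-.6,0,-.8),(0,-1,0))
DOWN=frame((0,0,-1),(0,-1,0))
def wcam():
    o,p,R=pose(); im=ctrl.get_image("wrist"); M=im["mount"]
    Rw=R.as_matrix()@M[:3,:3]; C=p+R.apply(M[:3,3]); return im,Rw,C
def proj(im,Rw,C,X):
    R=Rw.T; return cv2.projectPoints(np.array(X,float).reshape(-1,3),cv2.Rodrigues(R)[0],-R@C,im["camera_matrix"],im["D"])[0].reshape(-1,2)
E
python3 -c "
from h import *
plan((600,195,150),VIEW)
plan((600,195,150),DOWN)"
```

```text
t 1.05 p [258.141 569.183 222.674] q [ 1.126  0.423  1.63  -0.     1.089 -0.019] F [ 0.526  0.166 -1.153]
shift [-1.33   3.106  0.485] turn [ 0.351 -0.545  1.054]
t 1.05 p [258.141 569.183 222.674] q [ 1.126  0.423  1.63  -0.     1.089 -0.019] F [ 0.526  0.166 -1.153]
shift [-1.33   3.106  0.485] turn [ 0.    -0.     1.093]
```

Request:
{"method": "move_arm", "body": {
  "motion": [
    [[-0.1, 0.25, 0], [0, 0, 0.15]],
    [[-0.2, 0.5, 0], [0, 0, 0.3]],
    [[-0.3, 0.75, 0], [0, 0, 0.45]],
    [[-0.4, 1, 0], [0, 0, 0.6]],
    [[-0.4, 1, 0], [0, 0, 0.6]]
  ],
  "gripper": 0
}}

```text
t: 1.68
ee_pos: [371.5, 451.0, 222.8]
orientation: [3.039, 0.797, 0.0]
ft_force: [0.1, 0.8, -0.5]
width: 41.1
```

```bash
python3 -c "
from h import *
plan((600,195,180),VIEW)"
```

```text
t 1.675 p [371.468 450.996 222.796] q [ 0.862  0.364  1.722 -0.     1.056  0.349] F [ 0.12   0.796 -0.5  ]
shift [0.49  2.235 0.286] turn [ 0.158 -0.601  0.473]
```

Request:
{"method": "move_arm", "body": {
  "motion": [
    [[0.05, 0.25, 0], [0.04, -0.12, 0.1]],
    [[0.1, 0.5, 0], [0.08, -0.24, 0.2]],
    [[0.15, 0.75, 0], [0.11, -0.36, 0.3]],
    [[0.2, 1, 0], [0.13, -0.48, 0.38]],
    [[0.2, 1, 0], [0.16, -0.6, 0.47]]
  ]
}}

```text
t: 2.3
ee_pos: [471.8, 336.3, 222.8]
orientation: [-2.977, -0.005, 0.997]
ft_force: [0.3, -0.2, -0.8]
width: 0.6
```

```bash
python3 -c "
from h import *
plan((600,195,180),VIEW)"
```

```text
t 2.3 p [471.785 336.343 222.767] q [0.456 0.653 1.39  0.271 1.689 0.402] F [ 0.287 -0.237 -0.761]
shift [ 0.851  0.945 -0.288] turn [-0.001  0.003  0.004]
```

Request:
{"method": "move_arm", "body": {
  "motion": [
    [[0.22, 0.24, -0.07], [0, 0, 0]],
    [[0.44, 0.48, -0.14], [0, 0, 0]],
    [[0.66, 0.72, -0.21], [0, 0, 0]],
    [[0.85, 0.94, -0.29], [0, 0, 0]],
    [[0.85, 0.94, -0.29], [0, 0, 0]]
  ]
}}

```text
t: 2.92
ee_pos: [600.3, 195.3, 179.1]
orientation: [-2.978, -0.008, 0.993]
ft_force: [-0.6, 0.2, -0.5]
width: 0.2
```

```bash
python3 -c "
from h import *
im,Rw,C=wcam(); print(C)
cv2.imwrite('pics/w1.png',im['pixels'][:,:,::-1])
print(proj(im,Rw,C,[(464,188,92),(469,180,62)]))
for n in ('pointer_tip','marker_tip'): print(n,ctrl.pinpoint('wrist',n))
"
```

```text
[697.173 268.192 307.672]
[[215.656 206.529]
 [241.019 209.097]]
pointer_tip [{'location': [466.8, 179.4, 62.3], 'p': 0.72}]
marker_tip [{'location': [465.2, 184.7, 92.6], 'p': 0.93}]
```

View pics/w1.png

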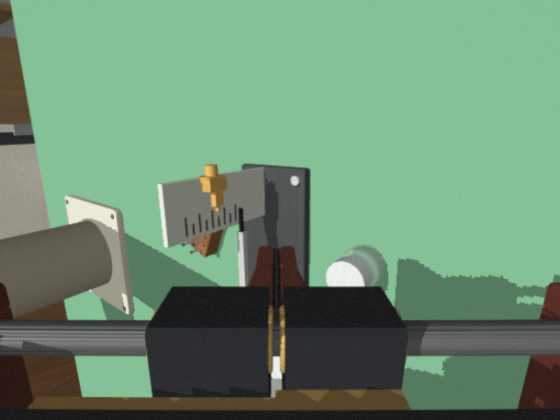

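```bash
python3 -c "
from h import *
im=cv2.imread('pics/w1.png'); cv2.imwrite('pics/w1z.png',cv2.resize(im[150:270,150:310],(800,600),interpolation=cv2.INTER_CUBIC))
plan((640,195,110),VIEW)"
```

```text
t 3.075 p [598.419 198.058 180.47 ] q [0.233 0.799 1.213 0.141 1.759 0.206] F [-0.588 -0.342  0.255]
shift [0.504 0.024 0.209] turn [0.001 0.    0.008]
```

View pics/w1z.png

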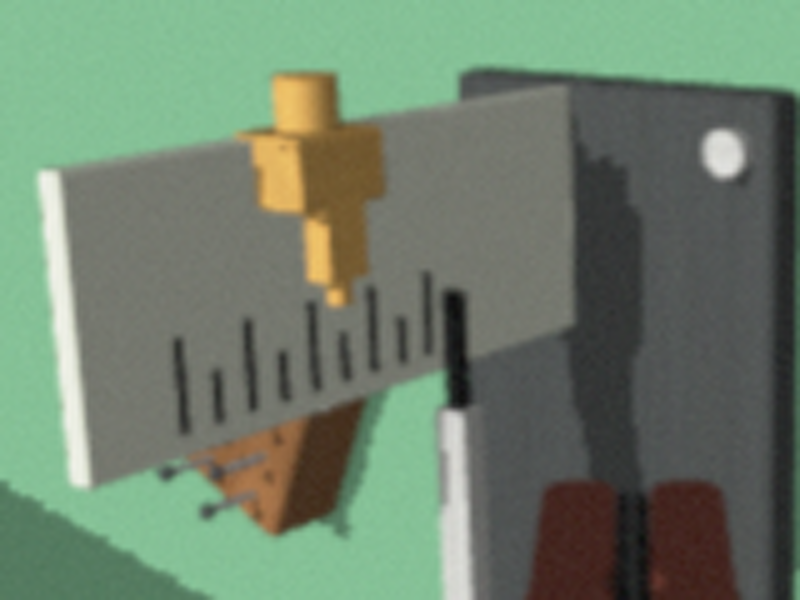

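Request:
{"method": "move_arm", "body": {
  "motion": [
    [[0.17, 0, 0.07], [0, 0, 0]],
    [[0.34, 0, 0.14], [0, 0, 0]],
    [[0.5, 0, 0.2], [0, 0, 0]],
    [[0.5, 0, 0.2], [0, 0, 0]],
    [[0.5, 0, 0.2], [0, 0, 0]]
  ]
}}

```text
t: 3.7
ee_pos: [640.5, 198.4, 112.5]
orientation: [-2.979, -0.012, 0.993]
ft_force: [0.5, -0.6, 0.6]
width: 0.3
```

```bash
python3 -c "
from h import *
print(pose()[1])
im,Rw,C=wcam(); print(repr(C),repr(Rw))
print(pose()[1])
cv2.imwrite('pics/w2.png',im['pixels'][:,:,::-1])
print(proj(im,Rw,C,[(466,185,92),(468,180,62)]))
u,v=np.int32(proj(im,Rw,C,[(466,185,80)])[0])
print(u,v);cv2.imwrite('pics/w2z.png',cv2.resize(im['pixels'][v-60:v+60,max(0,u-80):u+80,::-1],(800,600),interpolation=cv2.INTER_CUBIC))
for n in ('pointer_tip','marker_tip'): print(n,ctrl.pinpoint('wrist',n))
print(pose()[1])
"
```

```text
[640.48  198.387 112.53 ]
array([737.06 , 271.532, 241.147]) array([[ 0.801,  0.167, -0.575],
       [ 0.007, -0.963, -0.27 ],
       [-0.599,  0.213, -0.772]])
[640.784 198.245 112.934]
[[129.349 220.99 ]
 [160.697 219.165]]
141 217
pointer_tip [{'location': [463.0, 179.7, 61.0], 'p': 0.91}]
marker_tip [{'location': [465.8, 187.1, 93.3], 'p': 0.6}]
[641.076 197.834 113.008]
```

View pics/w2z.png

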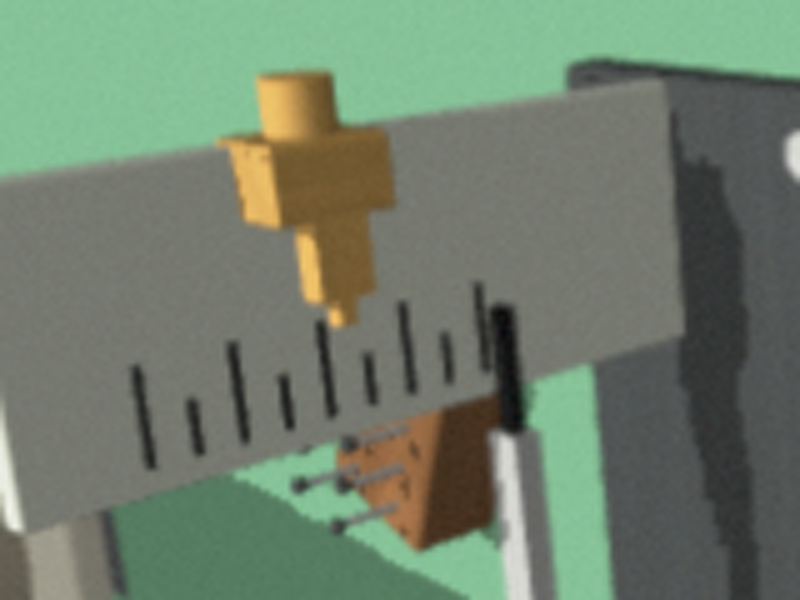

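```bash
python3 -c "
from h import *
im,Rw,C=wcam()
K=im['camera_matrix'];D=im['D']
M=im['mount'];R=Rw@M[:3,:3].T
def ray(uv,Rw): 
    n=cv2.undistortPoints(np.array([[uv]],float),K,D)[0,0]; return Rw@np.array([n[0],n[1],1])
C2=np.array([737.3,271.3,241.4])
C1=C2-np.array([641,198,113])
for off in ((600.3,195.3,179.1),(598.4,198.05,180.5),(599.3,196.7,179.8)):
  c1=C1+off
  for name,a,b in (('ptr',(241.2,208.2),(161.4,218.6)),('mrk',(217.4,209.4),(129.6,221))):
    d1=ray(a,Rw);d2=ray(b,Rw)
    s=np.linalg.lstsq(np.c_[d1,-d2],C2-c1,rcond=None)[0]
    print(name,c1+s[0]*d1,C2+s[1]*d2)
    for c,d in ((c1,d1),(C2,d2)):
      if name=='ptr':
        print('   z=62:',c+d*(62-c[2])/d[2])
      else:
        for x in (464,466,468,470): print('   x=',x,c+d*(x-c[0])/d[0])
"
```

```text
ptr [470.474 181.404  62.485] [470.548 181.119  62.518]
   z=62: [470.026 181.231  62.   ]
   z=62: [469.776 180.858  62.   ]
mrk [467.085 185.789  92.072] [467.228 185.236  92.133]
   x= 464 [464.    184.676  89.177]
   x= 466 [466.    185.398  91.054]
   x= 468 [468.    186.12   92.931]
   x= 470 [470.    186.841  94.809]
   x= 464 [464.    184.207  90.349]
   x= 466 [466.    184.844  91.454]
   x= 468 [468.    185.482  92.56 ]
   x= 470 [470.    186.119  93.665]
ptr [462.511 181.816  57.316] [463.329 178.678  57.677]
   z=62: [466.834 183.483  62.   ]
   z=62: [469.776 180.858  62.   ]
mrk [459.085 186.339  87.747] [459.968 182.922  88.12 ]
   x= 464 [464.    188.112  92.36 ]
   x= 466 [466.    188.834  94.237]
   x= 468 [468.    189.555  96.115]
   x= 470 [470.    190.277  97.992]
   x= 464 [464.    184.207  90.349]
   x= 466 [466.    184.844  91.454]
   x= 468 [468.    185.482  92.56 ]
   x= 470 [470.    186.119  93.665]
ptr [466.366 181.605  59.818] [466.822 179.859  60.019]
   z=62: [468.38  182.382  62.   ]
   z=62: [469.776 180.858  62.   ]
mrk [462.967 186.064  89.846] [463.489 184.044  90.066]
   x= 464 [464.    186.437  90.815]
   x= 466 [466.    187.159  92.693]
   x= 468 [468.   187.88  94.57]
   x= 470 [470.    188.602  96.447]
   x= 464 [464.    184.207  90.349]
   x= 466 [466.    184.844  91.454]
   x= 468 [468.    185.482  92.56 ]
   x= 470 [470.    186.119  93.665]
```

```bash
python3 -c "
from h import *
plan((471,-82,130),DOWN)"
```

```text
t 3.9 p [641.101 197.674 112.813] q [0.221 0.931 1.107 0.133 1.732 0.192] F [-0.285 -0.644 -0.392]
shift [-0.99   1.857  0.588] turn [-0.002  0.613  0.007]
```

Request:
{"method": "move_arm", "body": {
  "motion": [
    [[-0.2, 0.1, 0], [0, 0.1, 0]],
    [[-0.4, 0.4, 0], [0, 0.25, 0]],
    [[-0.5, 0.7, 0], [0, 0.4, 0]],
    [[-0.5, 0.95, 0], [0, 0.55, 0]],
    [[-0.5, 0.95, 0], [0, 0.61, 0]]
  ]
}}

```text
t: 4.53
ee_pos: [580.6, 52.1, 157.9]
orientation: [-3.139, -0.005, 0.0]
ft_force: [0.9, 0.3, -0.6]
width: 0.1
```

```bash
python3 -c "
from h import *
plan((471,-82,150),DOWN)"
```

```text
t 4.525 p [580.57   52.074 157.917] q [0.067 0.444 1.772 0.004 0.926 0.062] F [ 0.878  0.32  -0.572]
shift [-0.733  0.892  0.05 ] turn [-0.003  0.     0.003]
```

Request:
{"method": "move_arm", "body": {
  "motion": [
    [[-0.2, 0.25, 0], [0, 0, 0]],
    [[-0.4, 0.5, 0], [0, 0, 0]],
    [[-0.6, 0.75, 0], [0, 0, 0]],
    [[-0.73, 0.89, 0.03], [0, 0, 0]],
    [[-0.73, 0.89, 0.05], [0, 0, 0]]
  ]
}}

```text
t: 5.15
ee_pos: [471.9, -80.7, 149.2]
orientation: [-3.138, -0.004, 0.006]
ft_force: [0.1, 0.9, 0.3]
width: 0.6
```

```bash
python3 -c "
from h import *
plan((471,-82,150),DOWN)
im,Rw,C=wcam(); print(C,Rw)
cv2.imwrite('pics/w3.png',im['pixels'][:,:,::-1])
print(proj(im,Rw,C,[(470,-82,74),(471,-82,150)]))
for n in ('button_top','press_button'): print(n,ctrl.pinpoint('wrist',n))
plan((471,-82,150),DOWN)
"
```

```text
t 5.15 p [471.937 -80.722 149.21 ] q [-0.196  0.323  1.999  0.003  0.824 -0.201] F [0.125 0.922 0.259]
shift [-0.006  0.008 -0.005] turn [-0.003  0.004  0.003]
[472.314  -8.302 310.164] [[ 1.     0.003 -0.002]
 [ 0.002 -0.964 -0.267]
 [-0.003  0.267 -0.964]]
[[273.579 224.795]
 [274.069 268.656]]
button_top [{'location': [470.8, -81.1, 73.4], 'p': 0.88}]
press_button [{'location': [472.1, -77.5, 63.5], 'p': 0.87}]
t 5.3 p [473.875 -79.389 149.052] q [-0.192  0.325  1.996  0.004  0.824 -0.2  ] F [ 0.742 -0.564 -0.448]
shift [-0.019  0.017 -0.006] turn [-0.003  0.003  0.005]
```

View pics/w3.png

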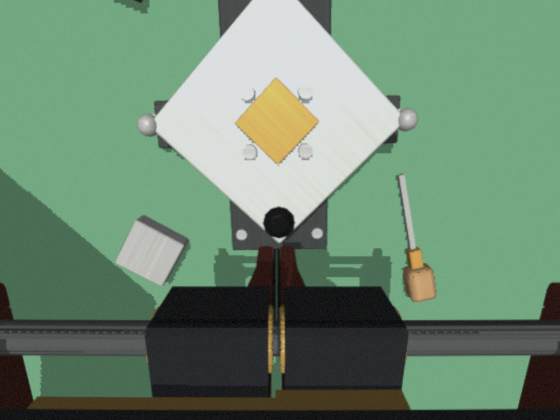

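Request:
{"method": "move_arm", "body": {
  "motion": [
    [[0.01, -0.01, 0.12], [0, 0, 0]],
    [[0.01, -0.01, 0.24], [0, 0, 0]],
    [[0.01, -0.01, 0.36], [0, 0, 0]],
    [[0.01, -0.01, 0.44], [0, 0, 0]],
    [[0.01, -0.01, 0.44], [0, 0, 0]]
  ]
}}

```text
t: 5.92
ee_pos: [474.1, -77.4, 82.0]
orientation: [-3.138, -0.01, 0.009]
ft_force: [-0.5, 0.5, 0.7]
width: 0.6
```

```bash
python3 -c "
from h import *
plan((471,-82,75),DOWN)
im,Rw,C=wcam()
cv2.imwrite('pics/w4.png',im['pixels'][:,:,::-1])
z=im['pixels'][190:310,196:356,::-1]
cv2.imwrite('pics/w4z.png',cv2.resize(z,(800,600),interpolation=cv2.INTER_CUBIC))
for n in ('button_top',): print(n,ctrl.pinpoint('wrist',n))
for c in ('side',):
    s=ctrl.get_image(c); cv2.imwrite('pics/s4.png',cv2.resize(s['pixels'][165:285,165:325,::-1],(800,600),interpolation=cv2.INTER_CUBIC))
plan((471,-82,75),DOWN)
"
```

```text
t 5.925 p [474.145 -77.437  81.986] q [-0.188  0.446  2.028  0.004  0.674 -0.198] F [-0.536  0.467  0.746]
shift [-0.021  0.03   0.047] turn [-0.003  0.006  0.006]
button_top [{'location': [472.6, -78.4, 63.7], 'p': 0.35}]
t 6.075 p [474.759 -77.948  83.092] q [-0.189  0.444  2.028  0.004  0.674 -0.198] F [ 0.242 -0.345 -0.326]
shift [-0.025  0.027  0.054] turn [-0.003  0.004  0.005]
```

View pics/w4z.png

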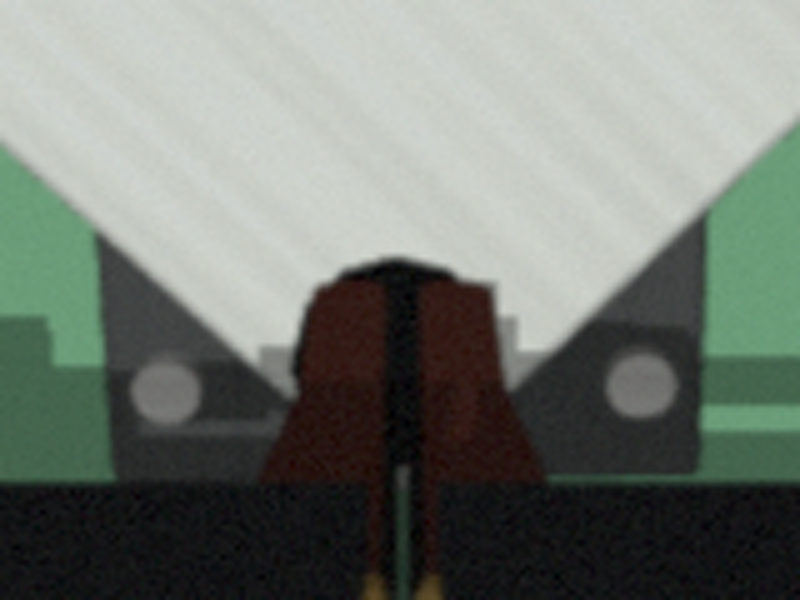

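View pics/s4.png

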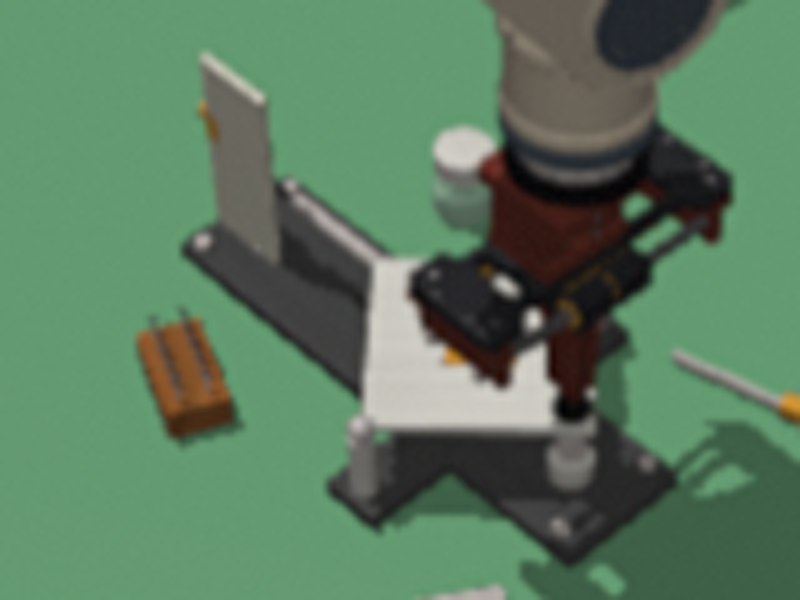

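Request:
{"method": "move_arm", "body": {
  "motion": [
    [[0, 0, 0.02], [0, 0, 0]],
    [[0, 0, 0.04], [0, 0, 0]],
    [[0, 0, 0.06], [0, 0, 0]],
    [[0, 0, 0.08], [0, 0, 0]],
    [[0, 0, 0.08], [0, 0, 0]]
  ]
}}

```text
t: 6.7
ee_pos: [474.2, -78.1, 70.5]
orientation: [-3.138, -0.009, 0.007]
ft_force: [0.5, -0.7, 1.8]
width: 0.5
```

```bash
cat > st.py <<'E'
from h import *
import sys
F=[];P=[]
for i in range(6):
    F.append(ctrl.get_obs()["ft_force"]);P.append(ctrl.get_obs()["ee_pos"]); s=ctrl.get_image("side")
print("F",np.mean(F,0),"z",np.mean(P,0),"sd",np.std(F,0)[2],np.std(P,0), ctrl.get_obs()["t"])
cv2.imwrite(sys.argv[1],cv2.resize(s['pixels'][165:285,165:325,::-1],(800,600),interpolation=cv2.INTER_CUBIC))
for c in ("side","top"):
    if c=="top": ctrl.get_image(c)
    for n in ("pointer_tip","button_top"): print(c,n,[(x["location"],round(x["p"],2)) for x in ctrl.pinpoint(c,n)])
E
python3 st.py pics/s5.png
```

```text
F [ 0.128 -1.437  1.534] z [474.23  -78.084  70.621] sd 0.3012436465424316 [0.021 0.039 0.077] 7.0
side pointer_tip [([470.7, 179.0, 70.5], 0.83), ([351.8, -126.4, 0.2], 0.47)]
side button_top [([475.8, -80.7, 70.9], 0.53)]
top pointer_tip [([466.5, 179.1, 70.3], 0.75)]
top button_top []
```

View pics/s5.png

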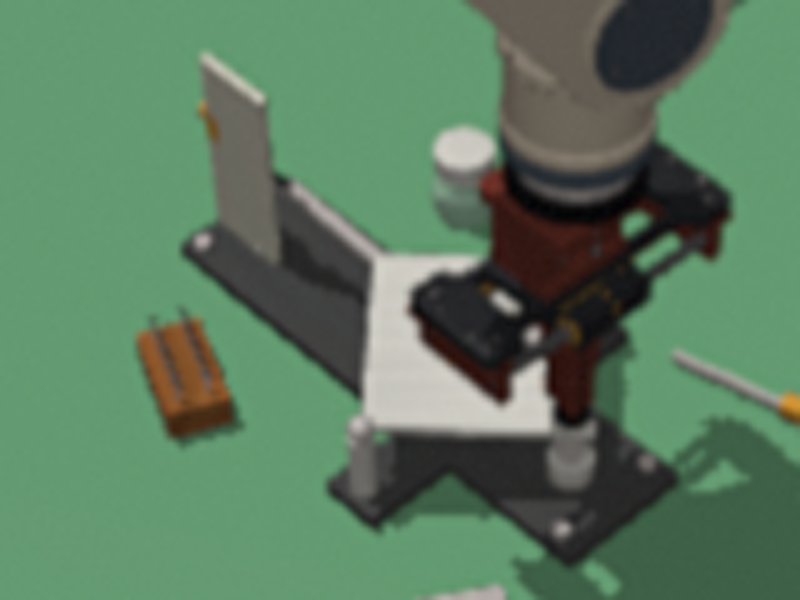

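Request:
{"method": "move_arm", "body": {
  "motion": [
    [[0, 0, 0.012], [0, 0, 0]],
    [[0, 0, 0.024], [0, 0, 0]],
    [[0, 0, 0.036], [0, 0, 0]],
    [[0, 0, 0.046], [0, 0, 0]],
    [[0, 0, 0.046], [0, 0, 0]]
  ]
}}

```text
t: 7.88
ee_pos: [474.2, -78.1, 63.7]
orientation: [-3.138, -0.009, 0.007]
ft_force: [0.4, -3.6, 4.5]
width: 0.5
```

```bash
python3 st.py pics/s6.png
```

```text
F [ 0.221 -3.727  4.612] z [474.252 -78.048  63.758] sd 0.11216313815376955 [0.012 0.033 0.039] 8.175
side pointer_tip [([468.3, 177.4, 90.8], 0.8), ([581.9, 130.1, -0.7], 0.72)]
side button_top [([473.7, -80.7, 62.0], 0.61)]
top pointer_tip [([467.0, 179.0, 87.1], 0.83)]
top button_top []
```

View pics/s6.png

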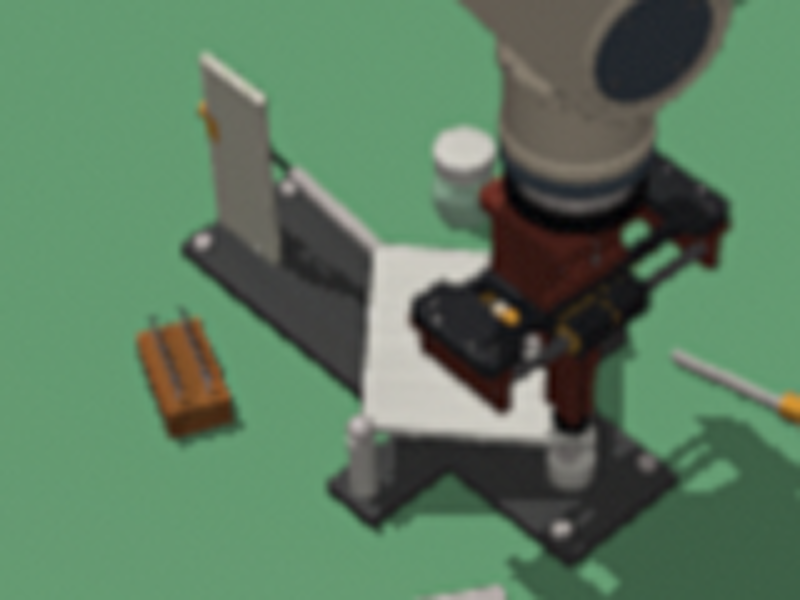

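```bash
cat > pj.py <<'E'
from h import *
s=ctrl.get_image("side")
def ps(X):
    uv=cv2.projectPoints(np.array(X,float).reshape(-1,3),cv2.Rodrigues(s["R"])[0],s["t"],s["camera_matrix"],s["D"])[0].reshape(-1,2)
    return (uv-[165,165])*5
H=np.array([471.,-9,62])
for th in (0,.05,.12,.14,.15,.16,.17):
    print(th,[ps(H+[0,l*np.cos(th)-4*0,l*np.sin(th)+1.5])[0].round(0) for l in (92,160,175)])
E
python3 pj.py
python3 - <<'E'
import cv2,numpy as np
a=[cv2.imread(f'pics/{n}.png')[120:300,200:400] for n in ('s4','s6')]
cv2.imwrite('pics/cmp.png',cv2.resize(np.hstack(a),(800,360),interpolation=cv2.INTER_CUBIC))
E
```

```text
0 [array([374., 257.]), array([300., 198.]), array([285., 186.])]
0.05 [array([373., 252.]), array([300., 189.]), array([284., 175.])]
0.12 [array([373., 245.]), array([300., 176.]), array([284., 162.])]
0.14 [array([374., 243.]), array([300., 173.]), array([284., 158.])]
0.15 [array([374., 242.]), array([300., 171.]), array([284., 156.])]
0.16 [array([374., 241.]), array([300., 169.]), array([284., 154.])]
0.17 [array([374., 240.]), array([300., 168.]), array([284., 152.])]
```

View pics/cmp.png

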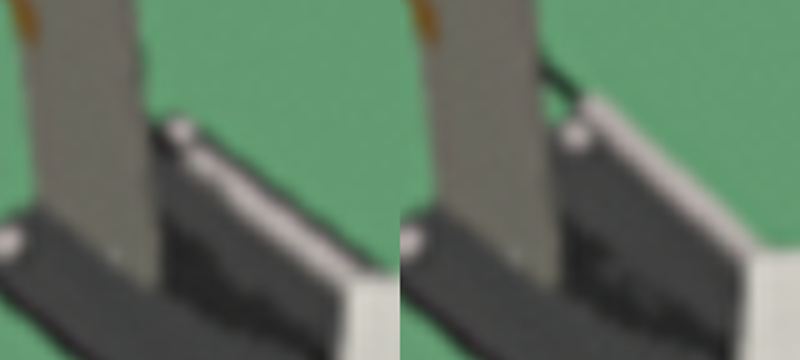

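Request:
{"method": "move_arm", "body": {
  "motion": [
    [[0, 0, 0.003], [0, 0, 0]],
    [[0, 0, 0.006], [0, 0, 0]],
    [[0, 0, 0.006], [0, 0, 0]],
    [[0, 0, 0.006], [0, 0, 0]],
    [[0, 0, 0.006], [0, 0, 0]]
  ]
}}

```text
t: 9.1
ee_pos: [474.2, -78.0, 62.8]
orientation: [-3.138, -0.009, 0.007]
ft_force: [0.7, -4.3, 5.1]
width: 0.4
```

```bash
python3 st.py pics/s7.png
python3 - <<'E'
import cv2,numpy as np
a=[cv2.imread(f'pics/{n}.png')[120:300,200:400] for n in ('s6','s7')]
cv2.imwrite('pics/cmp2.png',cv2.resize(np.hstack(a),(800,360),interpolation=cv2.INTER_CUBIC))
E
```

```text
F [ 0.574 -4.216  4.653] z [474.227 -77.989  62.83 ] sd 0.25304319293131466 [0.019 0.006 0.011] 9.4
side pointer_tip [([472.3, 178.7, 92.6], 0.68), ([471.1, -79.3, 55.1], 0.35)]
side button_top [([472.8, -83.0, 61.8], 0.6)]
top pointer_tip [([464.9, 176.1, 89.6], 0.92), ([325.1, 478.8, 1.8], 0.17)]
top button_top [([353.9, 121.6, 0.1], 0.25)]
```

View pics/cmp2.png

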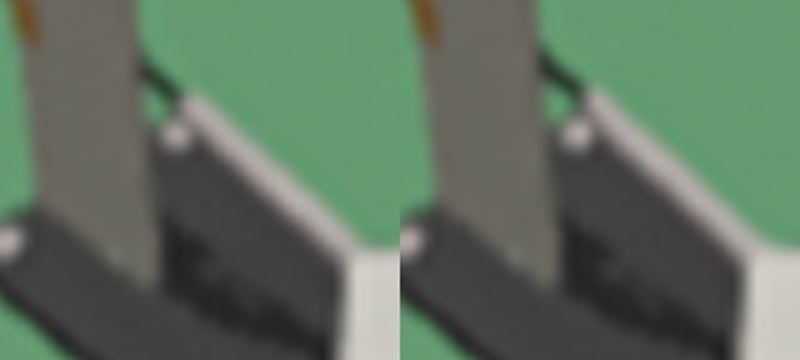

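Request:
{"method": "move_arm", "body": {
  "motion": [
    [[0, 0, 0.003], [0, 0, 0]],
    [[0, 0, 0.003], [0, 0, 0]],
    [[0, 0, 0.003], [0, 0, 0]],
    [[0, 0, 0.003], [0, 0, 0]],
    [[0, 0, 0.003], [0, 0, 0]]
  ]
}}

```text
t: 10.28
ee_pos: [474.2, -78.0, 62.4]
orientation: [-3.138, -0.009, 0.007]
ft_force: [0.8, -4.3, 4.5]
width: 0.7
```

Request:
{"method": "move_arm", "body": {
  "motion": [
    [[0, 0, 0], [0, 0, 0]],
    [[0, 0, 0], [0, 0, 0]],
    [[0, 0, 0], [0, 0, 0]],
    [[0, 0, 0], [0, 0, 0]],
    [[0, 0, 0], [0, 0, 0]]
  ]
}}

```text
t: 10.9
ee_pos: [474.2, -78.0, 62.4]
orientation: [-3.138, -0.009, 0.007]
ft_force: [0.5, -3.2, 5.3]
width: 0.5
```

Request:
{"method": "move_arm", "body": {
  "motion": [
    [[0, 0, -0.02], [0, 0, 0]],
    [[0, 0, -0.05], [0, 0, 0]],
    [[0, 0, -0.08], [0, 0, 0]],
    [[0, 0, -0.12], [0, 0, 0]],
    [[0, 0, -0.2], [0, 0, 0]]
  ]
}}

```text
t: 11.52
ee_pos: [473.5, -77.8, 92.5]
orientation: [-3.138, -0.009, 0.01]
ft_force: [0.7, -0.6, -0.0]
width: 0.6
```

Request:
{"method": "move_arm", "body": {
  "motion": [
    [[0, 0, -0.2], [0, 0, 0]],
    [[0, 0, -0.4], [0, 0, 0]],
    [[0, 0, -0.6], [0, 0, 0]],
    [[0, 0, -0.6], [0, 0, 0]],
    [[0, 0, -0.6], [0, 0, 0]]
  ]
}}

```text
t: 12.15
ee_pos: [474.2, -78.2, 182.1]
orientation: [-3.138, -0.009, 0.008]
ft_force: [0.3, 1.6, -0.1]
width: 0.5
```

```bash
python3 st.py pics/s8.png; python3 -c "
from h import *
im=ctrl.get_image('top');cv2.imwrite('pics/t8.png',im['pixels'][:,:,::-1])"
```

```text
F [0.037 0.062 0.1  ] z [473.965 -78.221 181.576] sd 0.22591666721714365 [0.119 0.018 0.263] 12.45
side pointer_tip [([354.1, -127.6, -1.9], 0.73), ([470.6, 178.9, 64.7], 0.71)]
side button_top [([474.4, -82.9, 75.6], 0.52)]
top pointer_tip [([468.2, 179.6, 63.2], 0.59)]
top button_top []
```

View pics/s8.png

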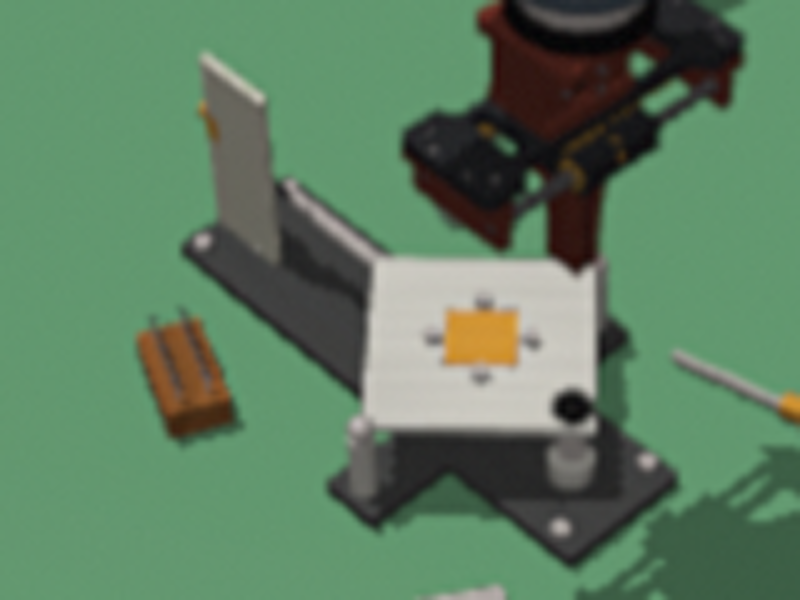

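View pics/t8.png

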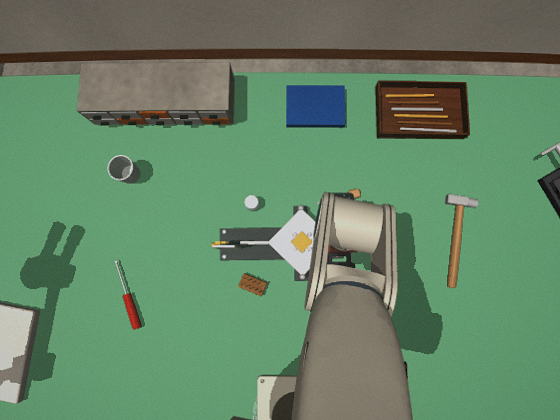

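```bash
python3 -c "
from workcell import ctrl
print(ctrl.close_job())"
```

```text
the job is handed in; nothing more can be done
None
```

I pressed the button with the closed fingertips until the pointer was level with the marker tip as nearly as I could measure. I held it there about 2 s, then lifted off, and the plate sprang back. The job was handed in at about 12.5 s; no verdict is reported.

- **Marker height:** Two wrist views put the marker tip about 30 mm above the resting pointer (spread 29.6 to 31.7 mm).
- **Level while pressing:** The button was pressed in 11.2 to 11.6 mm, which puts the pointer about 29 to 30 mm up, or 32 to 33 mm if the fingers bore only on the near edge of the button. The edge case does not fit the measured stiffness of about 0.45 N/mm. The top and side networks put the pointer at 89.6 and 92.6 mm, against about 92 to 93 mm for the marker.
- **What was less certain:** I never saw the pointer and marker together in one close view while pressing. From the estimates above I judge the pointer was within about 3 mm of level.
- **Force:** The vertical force reached about 5 N, well under the 25 N limit. There was also an unexpected sideways force of about 4 N during the press, which went away on release; I did not find its cause.
- **After release:** The last pictures show the plate level (pointer at about 63 to 65 mm, as at the start) and the marker in place. The fingers were clear at 180 mm and the contact force was about 0. The loose things I could see had not moved; the arm hid the bench block and most of the graver in the last top view, though the graver's tip showed unmoved in the last side picture.

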